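Push the battery pack home under the quadcopter

TASK

Push the flat battery pack along the bench into the low bay under the quadcopter's belly, one short end first, until it is fully home against the stop inside. Only push it with the fingers: it must stay flat on the bench, never lifted or tipped, and everything else on the bench stays where it is.

Things in the scene. Friction and masses are not known exactly. Their poses are not given: they have to be found in the camera images.
- pack: flat rectangular battery pack, grey with dark end caps and a light grey patch on top, 100 mm (its x) by 60 mm (its y) by 15 mm high, 0.13 to 0.25 kg; loose, lying flat on the bench in front of the quadcopter and to the left or right of its bay, its centre 80 to 115 mm off the bay's line, turned up to 20 degrees from the bay's direction. Either end may go in first. Origin: centre of its underside, so z = 0 when it lies on the bench.
- quad: small quadcopter, red arms, no propellers, screwed down on a low aluminium cradle. Origin: on the bench, on the centre line of the bay under its dark belly plate; x runs from the bay's mouth to its stop (away from the robot, within 15 degrees), z up. The arms, 22 to 27 mm above the bench, end in motors 28 mm across at x = -86 and 110 mm, y = +-100 mm, shaft tops at 55 mm; body top at 54 mm.
- bay_mouth (a point): on the bench, middle of the bay's mouth (x = -35 mm from the quadcopter's origin), axes as the quadcopter's. Belly plate and side rails begin here: plate underside 18 mm up (3 mm over the pack), rails 66 mm apart inside. Two lead-in fences before it, 14 mm high, widen from 68 mm apart here to 108 mm apart 27 mm before the mouth (clear width).
- bay_stop (a point): on the bench, middle of the face of the stop inside the bay (x = 35 mm from the quadcopter's origin), axes as the quadcopter's; the stop is 18 mm high and rigid
- bay_home (a point): on the bench (x = -15 mm from the quadcopter's origin): where the centre of the pack's underside lies when it is home against the stop; axes as the quadcopter's. The pack's rear 30 mm then still stick out of the mouth, with nothing above them.
- parts_box: small black parts box with a smoky lid, 70 x 46 x 25 mm, loose, on the other side of the bay's line from the pack; bystander; origin at the centre of its underside
- tape: yellow roll of tape lying flat, 64 mm across, 18 mm high, beside the quadcopter; bystander; origin at the centre of its underside
- motor: spare motor standing upright, 28 mm across, 30 mm high, beside the quadcopter; bystander; origin at the centre of its underside
- propeller: black two-blade propeller lying flat, 126 mm long, at the left of the bench; bystander; origin at its hub's underside
- driver: screwdriver with orange handle, 170 mm, lying at the right of the bench; bystander
- tub: round tub, 68 mm across, 35 mm high, at the left of the bench; bystander; origin at the centre of its underside
- spanner: small steel spanner, 130 mm, lying at the right of the bench; bystander

How it is judged (in metres and radians):
At the end, for the whole second after the job is handed in: The pack lies flat on the bench in the bay under the quadcopter, its nose within 4 mm of the stop, centred sideways to 6 mm and in line with the bay to 0.1 rad, at rest and let go (x of pack in the frame of quad between -0.019 and -0.011 m and y of pack in the frame of quad between -0.006 and 0.006 m and angle between the x axis of pack and the x axis of quad, either way round below 0.1 rad and angle between pack's own z axis and vertical below 0.04 rad and height (world z) of pack below 0.002 m and linear speed of pack below 0.01 m/s); the robot touches nothing.
It fails at once if the pack is lifted off the bench (more than 6 mm) (height (world z) of pack above 0.006 m).
It fails at once if the pack is tipped (more than 0.12 rad) (angle between pack's own z axis and vertical above 0.12 rad).
It fails at once if another thing on the bench is disturbed (moved more than 15 mm) (distance of any of parts_box, tape, motor, propeller, driver, tub, spanner from where it was at the start of the episode above 0.015 m).
It also fails if it takes over 48 s, if anything falls off the work surface, if the arm or the gripper's body presses on something with over 40 N, if the wrist force passes 120 N, or if a joint passes its speed limit or range.

ROBOT

A 7-joint arm with a two-finger parallel gripper is mounted at the origin on the work surface. World frame = base frame: x ahead of the robot, y to its left, z up, the work surface at z = 0. Lengths are in mm, angles in rad, forces in N, time in s.
With the tool pointing down it reaches from about 400 to 925 mm from the base axis. Payload 4.1 kg.
Tool frame: the origin (TCP) lies between the finger pads; the fingertips stand 17 mm ahead of it and the grasp point (between the pads) lies 2 mm behind it; z points along the fingers, y is the direction in which the jaws open and shut (so a half turn about z gives the same grasp; the last joint's range is limited). The gripper opens to 85 mm and grips with 20 to 120 N. Pads are 22 mm wide; open, the fingers measure 114 mm over their backs; the gripper's body (76 mm by 85 mm) begins 54 mm behind the grasp point. The pads swing forward as they close: fully open they stand 13 mm farther back than shut.
Start: joints at [1.028, 0.398, 0.045, 1.537, -0.019, 1.207, -0.051], TCP at [279.133, -587.049, 248.347] pointing down, gripper open.
Joint ranges: [-2.82, 2.82], [-0.49, 2.23], [-1.37, 1.46], [0, 2.46], [-1.36, 4.5], [0.23, 2], [-2.94, 2.94]. Speed limits (rad/s): [2.57, 2.57, 3.14, 3.14, 3.14, 3.14, 3.14].

INTERFACE

Orientations are given as a unit quaternion [x, y, z, w].
In Python, from plant import env, telemetry, grab_frame, camera_params gives the robot as it stands. Calls block until the motion is done:
- env.move_pose(position, orientation): joint-space move of the TCP to a pose.
- env.move_straight(position, rotation=None, max_speed=150): straight line of the TCP; rotation=None keeps the orientation; max_speed is the mean speed in mm/s.
- env.move_joints(angles): joint-space move.
- env.gripper_to(opening): finger opening in mm; the grip force is fixed at half the most; returns when the fingers have stopped.
- env.sleep(seconds).
- env.ik(position, orientation): joint angles nearest the present ones, or None.
- telemetry.sense(): the state.
- grab_frame(name): name is "side" or "top" or "wrist"; returns the picture (384x512x3 uint8, red, green, blue); there is no depth.
- camera_params(name): a dict with "fov_y" (degrees; the focal length in pixels is half the picture's height over the tangent of half this angle, whatever the lens; pixels are square), "cx", "cy" (the principal point, pixels), "k1" (the pictures are not rectified: a ray, as slopes to the right and down, at radius r is drawn at 1 + k1 r^2 times it, then the intrinsics apply), "rvec" (rotation vector, rad) and "tvec" (3), from world to camera coordinates, as OpenCV has them. Camera axes: x right, y down, z forward; pixel columns grow to the right and rows downward; lengths in mm; the calibration is good to about 2 mm. A picture is of the moment at which its call begins: read the wrist's pose just before it. camera_params takes no time and is no camera call; for the wrist camera it gives the pose at the moment of the call.
A pose or a line that the arm cannot do raises env.PlanningError and nothing moves.
- env.sign_off(): hands the job in, once; it reports no verdict.
The state is a dict: "clock": time; "joint_pos": joint angles; "qd": joint speeds; "joint_torque": joint torques, N m; "ee_pos": TCP position; "eef_rot": TCP orientation; "contact_force": force on the tool from outside, world axes, zero at the start; "wrist_torque": the same for the moment, N m; "opening": finger opening in mm.
Only numpy, scipy, OpenCV 4.12 (cv2) and the standard library are available. Lean on these libraries where they do the work, as an engineer would, in place of code of your own. Each camera call takes 0.05 s, during which the arm holds its last target. There are 200 camera calls.

## Working session

There is one attempt and no reset: what is moved stays moved. The work goes in short steps, each a Python script; the robot and the scene stay as the last script left them, time stands still between calls to the robot, and variables do not carry over. Pictures are saved under pics/ and viewed, about 8 in all and at most 12, crops included, and the job is handed in when it is done.

```bash
ls; mkdir -p pics; cat > h.py <<'E'
import numpy as np, cv2
from plant import env, telemetry, grab_frame, camera_params
def cam(n):
    p=camera_params(n); f=192/np.tan(np.radians(p['fov_y'])/2)
    R=cv2.Rodrigues(np.array(p['rvec'],float))[0]; return p,f,R,np.array(p['tvec'],float).ravel()
def ray(n,uv,z,c=None):
    p,f,R,t=c or cam(n); uv=np.atleast_2d(np.array(uv,float))
    K=np.array([[f,0,p['cx']],[0,f,p['cy']],[0,0,1]])
    x=cv2.undistortPoints(uv.reshape(-1,1,2),K,np.array([p['k1'],0,0,0,0.]) ).reshape(-1,2)
    d=np.c_[x,np.ones(len(x))]@R; o=-R.T@t
    return o+d*((z-o[2])/d[:,2])[:,None]
def save(n,name,s=1):
    im=grab_frame(n); cv2.imwrite('pics/'+name,cv2.cvtColor(im,cv2.COLOR_RGB2BGR)); return im
E
python3 - <<'E'
from h import *
for n in('top','side','wrist'): save(n,n+'0.png'); print(n,camera_params(n))
a=cv2.imread('pics/top0.png'); cv2.imwrite('pics/top0b.png',cv2.resize(a,(800,600),interpolation=cv2.INTER_CUBIC))
print(telemetry.sense())
E
```

```text
pics
top {'fov_y': 49.42881337080794, 'cx': 256.4998341622662, 'cy': 188.57037096679008, 'k1': -0.07777327163864056, 'rvec': array([ 2.12391912, -2.15306143,  0.16291132]), 'tvec': array([  26.92694924,  609.42248025, 1300.34710437])}
side {'fov_y': 45.277161368619915, 'cx': 260.89249476169886, 'cy': 190.1307484936506, 'k1': -0.05352470982047174, 'rvec': array([ 0.90030252, -2.5230089 ,  1.03706067]), 'tvec': array([ 486.5721934 ,  284.84463639, 1055.842295  ])}
wrist {'fov_y': 71.08824772406805, 'cx': 263.73141158209734, 'cy': 189.90402918866974, 'k1': -0.06166381044543172, 'rvec': array([-2.46080003,  1.55381033,  0.20863222]), 'tvec': array([-649.61560267,  -33.57259604,  377.09430184])}
{'clock': 0.15, 'joint_pos': array([ 1.02797778,  0.39905322,  0.04501673,  1.53754261, -0.01869684,
        1.20690913, -0.05071626]), 'qd': array([ 0.00026037, -0.00022037,  0.00138301, -0.00408804, -0.00176801,
       -0.00132208,  0.001041  ]), 'joint_torque': array([ 2.48065764e-03, -4.75559664e+01,  1.36696883e+00, -2.54512399e+01,
        1.18051484e-02,  6.51292430e-03,  2.49832091e-06]), 'ee_pos': array([ 278.95678935, -586.61154825,  247.50286537]), 'eef_rot': array([ 9.75465682e-01,  2.20150283e-01, -2.12123926e-04, -7.14808892e-04]), 'contact_force': array([-0.79402321,  0.29042357, -0.15455469]), 'wrist_torque': array([ 0.00323145, -0.02353107, -0.02197922]), 'opening': 85.36370745948332}
```

View pics/top0b.png

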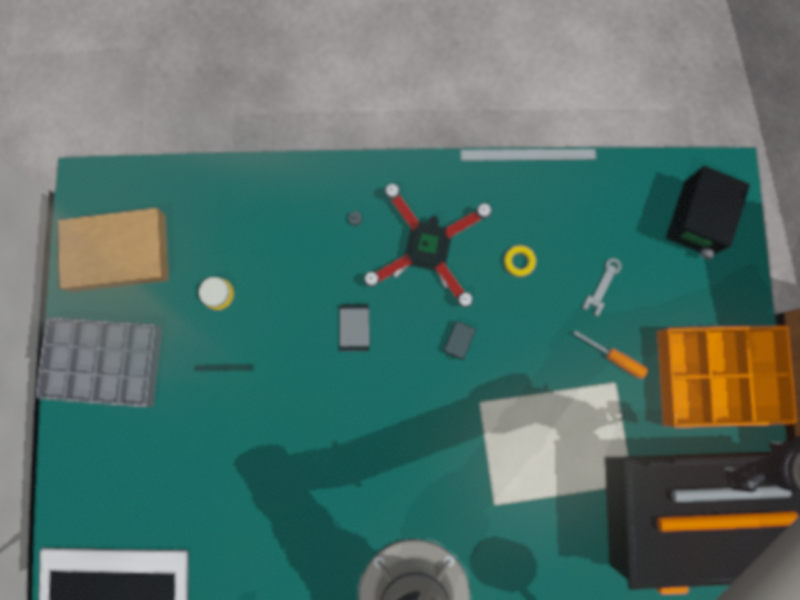

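View pics/side0.png

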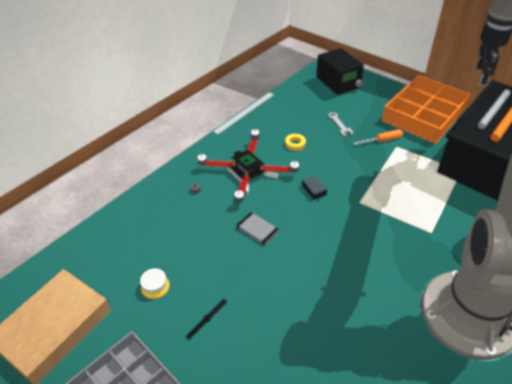

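The top view shows the pack at about (354,327), left of the bay line, and the quad at (428,243), with motors at (392,190), (484,210), (372,278) and (466,299). The parts box is right of the line at (459,340). The side view agrees. I'll get rough poses next, then a closer look with the wrist camera.

```bash
python3 - <<'E'
from h import *
s=512/800
m=ray('top',np.array([[392,190],[484,210],[372,278],[466,299]])*s,54)
print(m.round(0)); print('pack',ray('top',np.array([[340,305],[368,305],[370,350],[340,350]])*s,15).round(0))
print('box',ray('top',np.array([459,338])*s,25))
# camera pose relative to TCP
p,f,R,t=cam('wrist'); o=-R.T@t; st=telemetry.sense()
from scipy.spatial.transform import Rotation as Ro
T=Ro.from_quat(st['eef_rot']).as_matrix(); print('cam in tcp',T.T@(o-st['ee_pos']),'axis',T.T@R[2], 'up', T.T@R[1])
q=np.array([1,0,0,0.])
for yaw in (0,np.pi/2,-np.pi/2):
  for h in (300,400):
    qq=(Ro.from_euler('z',yaw)*Ro.from_quat(q)).as_quat()
    print(yaw,h,env.ik([560,40,h],qq))
E
```

```text
[[ 833.   34.   54.]
 [ 787. -159.   54.]
 [ 644.   78.   54.]
 [ 598. -115.   54.]]
pack [[594. 148.  15.]
 [594.  88.  15.]
 [498.  85.  15.]
 [499. 148.  15.]]
box [[ 520.19611399 -101.34080831   25.        ]]
cam in tcp [  66.78524873    0.18477278 -124.60490677] axis [-2.62306287e-01  6.46320981e-04  9.64984453e-01] up [-9.64984614e-01  1.61986285e-04 -2.62306440e-01]
0 300 [ 0.24605752  0.22798018 -0.46922951  1.67032492  0.10724994  1.26885087
 -1.81548285]
0 400 [ 0.27385695  0.18836597 -0.50182456  1.50323318  0.09062904  1.47316665
 -1.80013194]
1.5707963267948966 300 [ 0.35694281  0.24366165 -0.60601495  1.66754994  0.14413964  1.27540173
 -0.2773396 ]
1.5707963267948966 400 [ 0.37426368  0.20127922 -0.62623712  1.50074504  0.11795829  1.47765468
 -0.25334139]
-1.5707963267948966 300 [ 0.74748791  0.38115551 -1.15402191  1.65915211  0.35723347  1.33675697
  2.67696717]
-1.5707963267948966 400 [ 0.74962819  0.31540155 -1.15614487  1.49271754  0.28824791  1.5203377
  2.73909264]
```

```bash
python3 - <<'E'
from h import *
env.move_pose([640,40,260],[1,0,0,0]); env.sleep(.3)
c=cam('wrist'); import pickle; pickle.dump(c,open('w1.pkl','wb'))
a=save('wrist','w1.png'); save('top','top1.png'); print(telemetry.sense()['ee_pos'],telemetry.sense()['clock'])
E
```

```text
[640.00241285  39.86874962 260.0049519 ] 3.1083
```

View pics/w1.png

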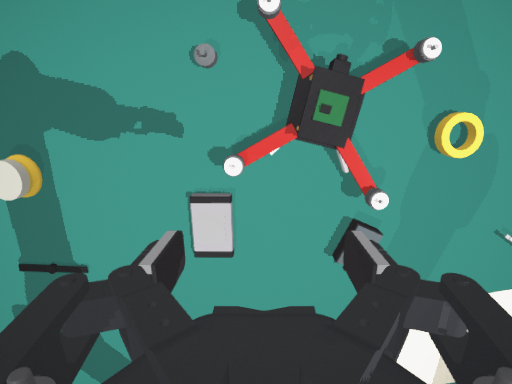

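The wrist view shows the motor tops at (233,166), (379,200), (431,47) and (269,3). The pack's corners are near (190,193), (232,193), (234,257) and (194,257), and the bay mouth faces down-left. Next I measure these precisely.

```bash
cat >> h.py <<'E'
def pack_pose(im,c,roi,name='wrist'):
    x0,y0,x1,y1=roi; hsv=cv2.cvtColor(im,cv2.COLOR_RGB2HSV)
    m=((hsv[...,1]<85)*255).astype(np.uint8); k=np.zeros_like(m); k[y0:y1,x0:x1]=m[y0:y1,x0:x1]
    k=cv2.morphologyEx(k,cv2.MORPH_CLOSE,np.ones((3,3)))
    ct=max(cv2.findContours(k,0,cv2.CHAIN_APPROX_NONE)[0],key=cv2.contourArea)[:,0]
    w=ray(name,ct,15,c)[:,:2].astype(np.float32); r=cv2.minAreaRect(w)
    b=cv2.boxPoints(r); e=b[1]-b[0],b[2]-b[1]; l=max(e,key=np.linalg.norm)
    a=np.arctan2(l[1],l[0]); a=(a+np.pi/2)%np.pi-np.pi/2
    return np.array(r[0]),a,sorted(r[1])
E
python3 - <<'E'
from h import *
import pickle; c=pickle.load(open('w1.pkl','rb'))
im=cv2.imread('pics/w1.png')[...,::-1].copy(); hsv=cv2.cvtColor(im,cv2.COLOR_RGB2HSV)
P=[]
for (u,v) in [(233,166),(379,200),(431,47)]:
    m=np.zeros(im.shape[:2],np.uint8); m[v-14:v+14,u-14:u+14]=((hsv[...,1]<40)&(hsv[...,2]>150))[v-14:v+14,u-14:u+14]*255
    (x,y),r=cv2.minEnclosingCircle(cv2.findNonZero(m)); n=cv2.countNonZero(m)
    print((x,y),r,n); P.append((x,y))
Q=np.array([[-86,100],[-86,-100],[110,-100]])
for z in (40,45,50):
    W=ray('wrist',P,z,c)[:,:2]
    qc=Q-Q.mean(0); wc=W-W.mean(0)
    th=np.arctan2((qc[:,0]*wc[:,1]-qc[:,1]*wc[:,0]).sum(),(qc*wc).sum())
    Rm=np.array([[np.cos(th),-np.sin(th)],[np.sin(th),np.cos(th)]]); o=W.mean(0)-Rm@Q.mean(0)
    print(z,np.degrees(th),o,(W-(Q@Rm.T+o)).round(1).tolist())
print(pack_pose(im,c,(180,183,246,268)))
print(hsv[225,212],hsv[199,212],hsv[253,212],hsv[225,170],hsv[180,212])
print(ray('wrist',[[190,193],[232,193],[234,257],[194,257]],15,c))
E
python3 - <<'E'
import cv2
a=cv2.imread('pics/w1.png')[70:270,160:400]; cv2.imwrite('pics/w1c.png',cv2.resize(a,(720,600),interpolation=cv2.INTER_CUBIC))
E
```

```text
(232.9130401611328, 166.30435180664062) 9.749802589416504 297
(379.5, 200.5) 9.300638198852539 250
(431.9285583496094, 47.5) 10.70247745513916 314
40 -13.370709568266369 [706.21077237 -39.89479321] [[-0.6, 2.2], [-1.1, -0.7], [1.7, -1.5]]
45 -13.370709568266347 [706.62399383 -38.33923165] [[-0.1, 0.1], [0.1, 0.1], [0.0, -0.1]]
50 -13.370709568266358 [707.03721529 -36.78367009] [[0.4, -2.1], [1.2, 0.8], [-1.6, 1.3]]
(array([551.52081299, 116.55854797]), np.float32(-0.00012719631), [61.80716323852539, 100.8526382446289])
[  0   0 202] [120   5  55] [150   9  55] [ 85 144 152] [ 85 144 152]
[[601.94887767 145.30459917  15.        ]
 [601.94140119  84.82238884  15.        ]
 [499.7240962   85.12218194  15.        ]
 [499.35880271 146.9627814   15.        ]]
```

View pics/w1c.png

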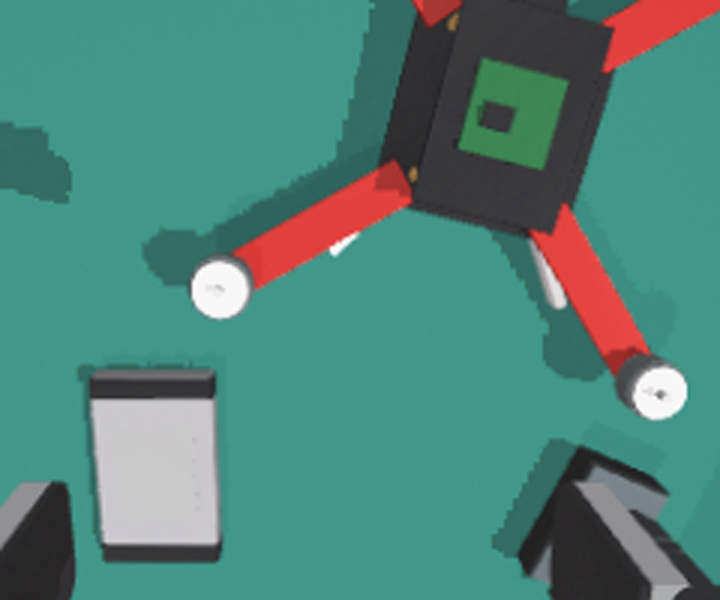

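```bash
cat >> h.py <<'E'
from scipy.spatial.transform import Rotation as Ro
TH=np.radians(-13.37); QO=np.array([706.62,-38.34]); RQ=np.array([[np.cos(TH),-np.sin(TH)],[np.sin(TH),np.cos(TH)]])
def Q(x,y,z): return list(RQ@[x,y]+QO)+[z]
def inv(p): return RQ.T@(np.array(p)[:2]-QO)
def yaw(a): return (Ro.from_euler('z',TH+a)*Ro.from_quat([1,0,0,0])).as_quat()
def st(l=''):
    s=telemetry.sense(); print(l,'t',round(s['clock'],2),'q',inv(s['ee_pos']).round(1),'z',s['ee_pos'][2].round(1),'F',s['contact_force'].round(1),'op',round(s['opening'],1))
E
python3 - <<'E'
from h import *
import pickle; c=pickle.load(open('w1.pkl','rb'))
print('box corners in q',[inv(p).round(0).tolist() for p in ray('wrist',[[333,260],[352,220]],0,c)])
q=yaw(np.pi/2)
env.move_pose(Q(-187,188,120),q); env.gripper_to(60); st('over')
env.move_straight(Q(-187,188,15),max_speed=100); env.sleep(.2); st('down')
env.move_straight(Q(-187,110,15),max_speed=80); st('mid')
env.move_straight(Q(-187,42,15),max_speed=50); st('end')
env.sleep(.3)
c=cam('wrist'); pickle.dump(c,open('w2.pkl','wb')); save('wrist','w2.png'); save('top','top2.png')
E
```

```text
box corners in q [[-207.0, -84.0], [-135.0, -92.0]]
over t 4.35 q [-186.4  187.7] z 120.4 F [ 0.2 -0.   0.4] op 60.2
down t 5.75 q [-186.6  188.2] z 15.6 F [0.3 0.6 0.4] op 60.0
mid t 6.88 q [-187.2  110. ] z 14.8 F [-0.1  0.3  0.5] op 60.1
end t 8.38 q [-187.    42.1] z 15.0 F [-0.8 -0.5  0.3] op 59.9
```

View pics/w2.png

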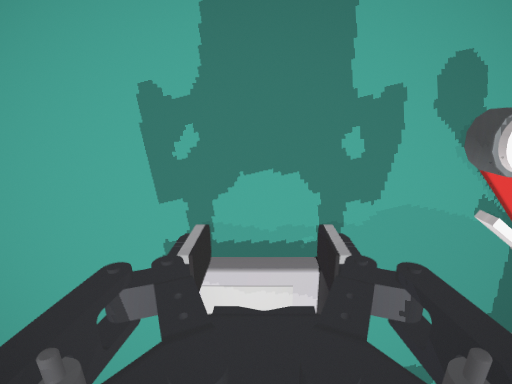

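The wrist view shows the fingertips against the pack's long side (edge at about row 258). I'll back off, lift and measure the pack from above.

```bash
python3 - <<'E'
from h import *
import pickle
env.move_straight(Q(-187,60,15),max_speed=80)
env.move_straight(Q(-187,60,100),max_speed=150)
env.move_pose(Q(-105,0,260),yaw(0)); env.sleep(.2); st()
c=cam('wrist'); pickle.dump(c,open('w3.pkl','wb')); save('wrist','w3.png'); save('top','top3.png')
E
```

```text
t 11.2 q [-105.6    0.2] z 259.0 F [1.  0.1 0.8] op 60.1
```

View pics/w3.png

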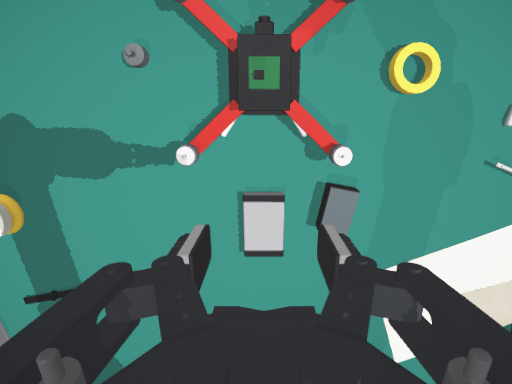

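The pack now sits squarely at about (243–285, 192–256), in line with the quad centre at column 264. Now I measure it and push it home.

```bash
python3 - <<'E'
from h import *
import pickle; c=pickle.load(open('w3.pkl','rb'))
im=cv2.imread('pics/w3.png')[...,::-1].copy()
p,a,s=pack_pose(im,c,(232,180,298,268)); print(inv(p),np.degrees(a-TH),s)
x,y=inv(p)
if abs(y)<8 and abs(a-TH)<.1:
    env.gripper_to(30)
    env.move_pose(Q(-275,y,100),yaw(0)); env.move_straight(Q(-275,y,17),max_speed=100); env.sleep(.2); st('down')
    env.move_straight(Q(-170,y*.5,17),max_speed=70); st('a')
    env.move_straight(Q(-100,0,17),max_speed=40); st('b')
    c=cam('wrist'); pickle.dump(c,open('w4.pkl','wb')); save('wrist','w4.png'); save('side','side4.png'); save('top','top4.png')
E
```

```text
[-192.45274472    0.5300771 ] 0.05739440194403738 [60.520118713378906, 100.06396484375]
down t 13.81 q [-274.7    0.6] z 17.2 F [ 0.1  0.2 -0.1] op 30.0
a t 15.46 q [-170.     0.4] z 17.2 F [-0.3  0.4 -0. ] op 29.6
b t 17.36 q [-100.    0.] z 17.1 F [-0.4 -0.2 -1.4] op 30.4
```

View pics/w4.png

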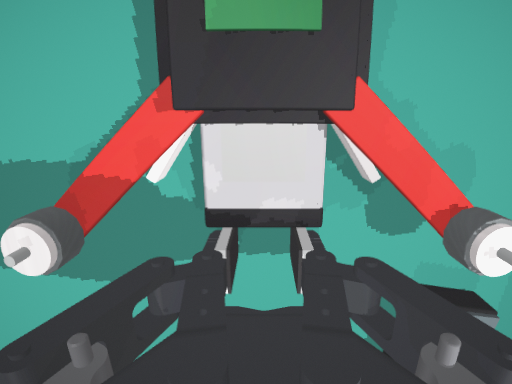

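The pack is entering squarely between the fences, with its nose under the belly and its rear top edge at about row 208–225. I'll push on in small steps until the stop is felt.

```bash
python3 - <<'E'
from h import *
import pickle; c=pickle.load(open('w4.pkl','rb'))
print('rear edge x', [inv(p).round(1).tolist() for p in ray('wrist',[[206,225],[322,225],[206,208],[322,208]],0,c)], [inv(p).round(1).tolist() for p in ray('wrist',[[206,208],[322,208]],15,c)])
env.move_straight(Q(-84,0,17),max_speed=40); st('c')
x=-84
while x>-200 and x<-62:
    x+=1; env.move_straight(Q(x,0,17),max_speed=20)
    s=telemetry.sense(); f=-(RQ.T@s['contact_force'][:2])[0]; print(x,inv(s['ee_pos']).round(2),round(f,1))
    if f>6: break
env.sleep(.2); st('stop')
c=cam('wrist'); pickle.dump(c,open('w5.pkl','wb')); save('wrist','w5.png')
E
```

```text
rear edge x [[-92.3, 33.0], [-92.3, -33.0], [-82.1, 32.4], [-82.1, -32.4]] [[-77.0, 29.0], [-76.9, -29.0]]
c t 18.06 q [-83.3  -0. ] z 17.1 F [-0.2  0.2 -0.3] op 30.3
-83 [-8.294e+01  5.000e-02] 0.5
-82 [-8.196e+01  3.000e-02] 0.9
-81 [-8.149e+01  3.000e-02] 1.2
-80 [-7.995e+01 -1.000e-02] 1.6
-79 [-7.878e+01 -2.000e-02] 0.3
-78 [-77.76  -0.  ] 0.1
-77 [-77.15  -0.  ] 1.5
-76 [-7.712e+01  2.000e-02] 5.0
-75 [-77.09   0.  ] 7.9
stop t 20.51 q [-77.1  -0. ] z 16.9 F [-6.6  0.9  5.6] op 30.1
```

View pics/w5.png

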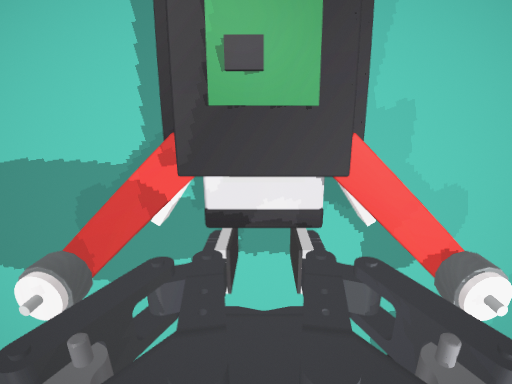

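```bash
python3 - <<'E'
from h import *
import pickle
env.move_straight(Q(-72.5,0,17),max_speed=20); env.sleep(.2); st('firm')
env.move_straight(Q(-77.5,0,17),max_speed=20)
env.move_straight(Q(-100,0,17),max_speed=60); env.move_straight(Q(-130,0,120),max_speed=150)
env.move_pose(Q(-150,0,200),yaw(0)); env.sleep(.3); st('up')
c=cam('wrist'); pickle.dump(c,open('w6.pkl','wb')); save('wrist','w6.png'); save('top','top6.png')
E
```

```text
firm t 21.03 q [-77.   0.] z 16.7 F [-12.5   1.2  10.1] op 29.8
up t 23.55 q [-150.6   -0.3] z 198.5 F [0.4 0.9 0.5] op 30.1
```

View pics/w6.png

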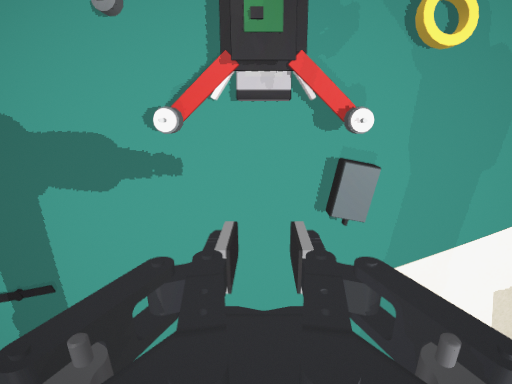

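The pack's rear sticks out of the mouth at columns 237–291 with its edge at about row 99, and the fingers are clear. One numeric check follows, and then I hand in.

```bash
python3 - <<'E'
from h import *
import pickle; c=pickle.load(open('w6.pkl','rb'))
im=cv2.imread('pics/w6.png')[...,::-1].copy(); S=cv2.cvtColor(im,cv2.COLOR_RGB2HSV)[...,1]
E=[]
for u in range(242,288,5):
    v=80+np.argmax(S[80:120,u]>85)-.5; E.append((u,v))
w=np.array([inv(p) for p in ray('wrist',E,15,c)]); print('rear x',w[:,0].round(1),'slope',np.polyfit(w[:,1],w[:,0],1)[0])
row=90; us=np.where(S[row,225:300]<60)[0]+225
print('sides y',[inv(p).round(1).tolist() for p in ray('wrist',[[us.min()-.5,row],[us.max()+.5,row]],15,c)])
print('motors',[inv(p).round(1).tolist() for p in ray('wrist',[[166.5,120],[361,120]],45,c)])
E
```

```text
rear x [-66.3 -66.3 -66.3 -66.3 -66.3 -66.3 -66.3 -66.3 -66.3 -66.2] slope -0.00042322644850721023
sides y [[-55.2, 29.3], [-55.2, -29.5]]
motors [[-86.3, 98.1], [-86.2, -98.9]]
```

```bash
python3 - <<'E'
from h import *
st(); env.sign_off()
E
```

```text
t 23.65 q [-1.503e+02 -1.000e-01] z 199.1 F [ 0.2 -0.1 -0.3] op 30.2
the job is handed in; nothing more can be done
```

The battery pack is in the bay against the stop, and I handed the job in at 23.7 s of the 48 s allowed; no verdict is reported.

**What I did:** I found the quadcopter from three motor tops and the pack from its outline, both in the wrist camera. Two spread fingertips pushed the pack's long side sideways until it was in line with the bay, 0.5 mm and 0.06° off. Then two fingertips on its rear end pushed it in until it would go no further, with a firm push of about 13 N to confirm.

**Last checks**, after backing off and lifting clear:

| Check | Measured | Wanted |
|---|---|---|
| Pack's rear edge from the quad origin | x = -66.3 mm | -65 mm, within 4 mm |
| Sideways offset | about 0.1 mm | within 6 mm |
| Angle to the bay | under 0.001 rad | below 0.1 rad |

- **Stop position:** The 1.3 mm difference at the rear edge is within the 2 mm calibration error. The arm stopped at x = -77.1 mm, where about -76 mm was expected.
- **Lift, tip and bystanders:** I saw no sign of lifting or tipping and planned the path clear of the other objects. I judged these only by eye, without measuring the pack's height or tilt or re-measuring the bystanders.
- **Upward force:** During the firm push the wrist also read about 10 N upward on the tool, which I did not look into further.

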